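# Clamp a reagent bottle with the holder's edge thumbwheel

## Task

Stand the larger reagent bottle upright in the bench holder, between its V-block and its jaw, and let go of it. Then roll the holder's recessed thumbwheel with one fingertip, stroke by stroke towards the bottle, until the jaw's sprung pad is pressed about half-way in and holds the bottle snugly (about 6 N) against the V-block, without the pad bottoming out. Go by feel and press the holder lightly, never with as much as 12 N, do not push the pad itself, and leave the small bottle and the timer where they are.

Things in the scene. Friction and masses are not known exactly. Their poses are not given: they have to be found in the camera images.
- bottle_mid (a point): Centre (half-way up, on the axis) of the larger of the two loose brown reagent bottles: body 42 mm in diameter up to 55 mm above its foot, then a neck and cap 26 mm wide, 91 mm tall in all, about 90 g. Stands upright on the worktop at the start; z is its axis.
- small_bottle_mid (a point): Centre of the smaller reagent bottle, 34 mm in diameter and 76 mm tall; a bystander of the same make, to be left alone. The two bottles may have changed places.
- bottle: The larger reagent bottle itself; origin at the centre of its foot, z up its axis.
- timer: Small white digital timer, 68 x 62 x 18 mm, lying on its back; a bystander. Origin at the centre of its underside.
- holder: Bottle holder: on four soft rubber feet a plate 170 x 84 mm, top at 18 mm, local x -95 to +75 mm; grey wheel housing at one end (x -92 to -26 mm, 50 mm wide, top at 67 mm), 90-degree V-block at the other (41 mm wide, top at 54 mm). Heights are with unloaded feet; in use all sits 0.5 to 2.8 mm lower. Origin fixed on the worktop; x points from wheel to V-block, z up. Open to both sides (local y).
- nest (a point): Nominal middle of the bottle's foot when seated in the V, on the plate's top: 18 mm above the worktop with unloaded feet (truly 0.5 to 2.8 mm lower), local x +30 mm, y 0. Does not move with the plate. Axes as the holder's. Setting the bottle down 2 to 4 mm short of it (towards the jaw) clears the V; the jaw then pushes it home.
- pad: Black sprung pad, 28 x 22 mm, centred about 37 mm above the worktop, on the front of the jaw that slides along the holder's x. Origin: centre of its free face. It gives 3 mm into the jaw: 1.5 N to start, then 3 N per mm, about 6 N half-way, 10.5 N at the stop. At the start it stands 8 to 14 mm from where the seated bottle's side will be (local x +9 mm).
- slot (a point): Nominal middle of the slot in the housing's top (67 mm up) out of which the thumbwheel stands: ribbed rubber, 36 mm in diameter, 9 mm wide, axle along the holder's y, only 5 mm showing, so it cannot be pinched. Rolling its crest towards the bottle (holder +x) advances the jaw 5 mm per rad (0.28 mm per mm of rim). It locks the jaw where it is left, up to about 8 N.
- wheel_top (a point): Nominal crest of the thumbwheel, 72 mm up; the true crest is 0.5 to 2.8 mm lower (settled feet): find it by touch. Pressed, the holder gives 1 mm per 8 N until it stops 4.5 mm below nominal. Turning the wheel takes about 2.2 N along the rim plus 0.28 N per newton of jaw load, about 3.9 N with the pad half-way in. Fingertip friction 0.9 to 1.3; press about 6 N.

How it is judged:
By the outcome, as a careful person would: the job done as asked, in the order asked, and still so for the second after the job is handed in, with the robot touching nothing.
It also fails if it takes over 61 s, if anything falls off the work surface, if the arm or the gripper's body presses on something with over 40 N, if the wrist force passes 120 N, or if a joint passes its speed limit or range.

## Robot

A 6-joint arm with a two-finger parallel gripper is mounted at the origin on a cart in front of the work surface, level with it; the furniture and walls round the work are solid. World frame = base frame: x ahead of the robot, y to its left, z up, the work surface at z = 0. Lengths are in m, angles in degrees, forces in N, time in s.
With the tool pointing down it reaches from about 0.325 to 0.85 m from the base axis. Payload 15.5 kg.
Tool frame: the origin (TCP) lies at the very end of the fingers, on their centre line; the grasp point (between the pads) lies arm.grip_depth behind it (arm.grip_depth is the distance from the TCP to the grasp point, in m); z points along the fingers, y is the line along which they close (so a half turn about z gives the same grasp; the last joint's range is limited). The gripper opens to 91 mm and grips with 3 to 60 N. Pads are 32 mm wide; open, the fingers measure 118 mm over their backs; the gripper's body (76 mm by 178 mm) begins 60 mm behind the grasp point.
Start: joints at [69.815, 28.281, 77.091, -0, 74.628, -5.472], TCP at [0.159, 0.605, 0.174] pointing down, gripper open.
Joint ranges: [-166.48, 166.48], [-47.26, 123.95], [12.59, 153.08], [-70.14, 250.14], [6.76, 159.57], [-176.63, 176.63]. Speed limits (degrees/s): [108.29, 108.29, 147.25, 172.46, 172.46, 172.46].

## Interface

Orientations are given as a 3x3 rotation matrix whose columns are the frame's x, y, z axes.
In Python, from rig import arm gives the robot as it stands. Calls block until the motion is done:
- arm.move_to(position, orientation): joint-space move of the TCP to a pose.
- arm.move_l(position, orientation=None, feed=0.15): straight line of the TCP; orientation=None keeps the orientation; feed is the mean speed in m/s.
- arm.move_joints(angles): joint-space move.
- arm.grip(opening): finger opening in m; the grip force is fixed at half the most; returns when the fingers have stopped.
- arm.sleep(seconds).
- arm.solve_ik(position, orientation): joint angles nearest the present ones, or None.
- arm.snapshot(name): name is "side" or "top" or "wrist"; returns the picture (420x560x3 uint8, red, green, blue); there is no depth.
- arm.get_calibration(name): a dict with "intrinsics" (3x3 intrinsics, pixels), "cam_to_world" (4x4, takes a point from camera to world coordinates). Camera axes: x right, y down, z forward; pixel columns grow to the right and rows downward; lengths in m; the calibration is good to about 2 mm. The wrist camera is an equidistant fisheye: a pixel r from the principal point sees the ray r / f radians off the axis. A picture is of the moment at which its call begins: read the wrist's pose just before it. get_calibration takes no time and is no camera call; for the wrist camera it gives the pose at the moment of the call.
A pose or a line that the arm cannot do raises arm.Unreachable and nothing moves.
- arm.sign_off(): hands the job in; it is judged then, once.
Readings, each from a call of its own:
- arm.current_t(): time.
- arm.current_joint_positions(): joint angles.
- arm.current_dq(): joint speeds.
- arm.current_tau(): joint torques, N m.
- arm.current_ee_pos(): TCP position.
- arm.current_tool_rot(): TCP orientation.
- arm.current_force(): force on the tool from outside, world axes, zero at the start.
- arm.current_torque(): the same for the moment, N m.
- arm.current_width(): finger opening in m.
- arm.current_grasp_force(): force on a finger pad.
Only numpy, scipy, OpenCV 4.12 (cv2) and the standard library are available. Lean on these libraries where they do the work, as an engineer would, in place of code of your own. Each camera call takes 0.05 s, during which the arm holds its last target. There are 200 camera calls.

## Working session

There is one attempt and no reset: what is moved stays moved. The work goes in short steps, each a Python script; the robot and the scene stay as the last script left them, time stands still between calls to the robot, and variables do not carry over. Pictures are saved under pics/ and viewed, at most 10 in all, crops included, and the job is handed in when it is done.

```bash
mkdir -p pics; ls
python3 - <<'E'
from rig import arm
import cv2
for n in ("side","top","wrist"):
    c=arm.get_calibration(n);print(n,c["intrinsics"].round(1).tolist(),c["cam_to_world"].round(3).tolist())
    cv2.imwrite(f"pics/{n}0.png",arm.snapshot(n)[:,:,::-1])
print(arm.grip_depth,arm.current_tool_rot().round(3),arm.current_t())
a=[cv2.imread(f"pics/{n}0.png") for n in ("side","top")]
cv2.imwrite("pics/both0.png",cv2.resize(cv2.hconcat(a),(800,300)))
E
```

```text
pics
side [[481.3, 0.0, 283.3], [0.0, 481.3, 212.3], [0.0, 0.0, 1.0]] [[0.468, -0.738, 0.486, 0.088], [-0.883, -0.384, 0.269, -0.144], [-0.012, -0.556, -0.831, 0.797], [0.0, 0.0, 0.0, 1.0]]
top [[502.2, 0.0, 285.4], [0.0, 502.2, 198.5], [0.0, 0.0, 1.0]] [[-0.007, -0.986, 0.169, 0.33], [-1.0, 0.003, -0.021, 0.093], [0.02, -0.169, -0.985, 1.106], [0.0, 0.0, 0.0, 1.0]]
wrist [[325.2, 0.0, 286.1], [0.0, 325.2, 211.1], [0.0, 0.0, 1.0]] [[0.255, 0.926, 0.277, 0.08], [0.967, -0.244, -0.074, 0.625], [-0.0, 0.287, -0.958, 0.384], [0.0, 0.0, 0.0, 1.0]]
0.0188 [[-0.967  0.254 -0.   ]
 [ 0.254  0.967 -0.001]
 [ 0.    -0.001 -1.   ]] 0.15
```

View pics/top0.png

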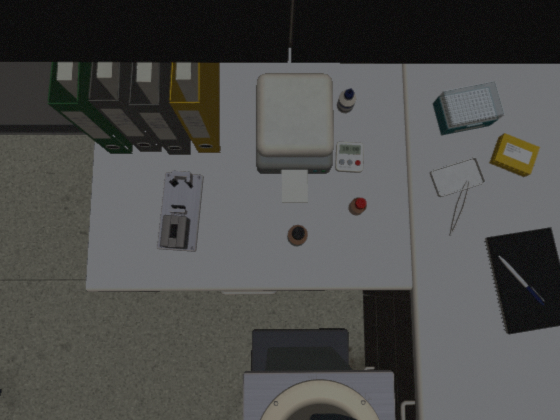

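View pics/side0.png

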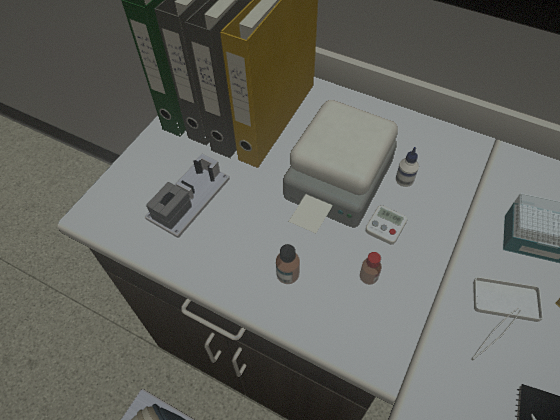

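The top view shows the holder at (181,211), wheel end at (174,231) and V at (181,182). The black-capped bottle is at (298,234), the red-capped one at (360,205) and the timer at (350,157). Next I triangulate coarsely and look closer at the holder.

```bash
cat > h.py <<'E'
import numpy as np, cv2
from rig import arm
def ray(c,u,v,fish=False):
    K=c["intrinsics"];T=c["cam_to_world"]
    x=np.array([(u-K[0,2])/K[0,0],(v-K[1,2])/K[1,1]])
    if fish:
        r=np.hypot(*x); d=np.array([*(x*np.sin(r)/max(r,1e-9)),np.cos(r)])
    else: d=np.array([*x,1.])
    return T[:3,3],T[:3,:3]@d
def onz(c,u,v,z,fish=False):
    o,d=ray(c,u,v,fish); return o+d*(z-o[2])/d[2]
def tri(c1,p1,c2,p2):
    o1,d1=ray(c1,*p1);o2,d2=ray(c2,*p2)
    s=np.linalg.lstsq(np.c_[d1,-d2],o2-o1,rcond=None)[0]
    a,b=o1+s[0]*d1,o2+s[1]*d2
    return (a+b)/2,np.linalg.norm(a-b)
def pix(c,P,fish=False):
    T=c["cam_to_world"];K=c["intrinsics"];q=T[:3,:3].T@(np.asarray(P,float)-T[:3,3])
    if fish:
        r=np.hypot(q[0],q[1]);s=np.arctan2(r,q[2])/max(r,1e-9);x=q[:2]*s
    else:x=q[:2]/q[2]
    return x*[K[0,0],K[1,1]]+K[:2,2]
E
python3 - <<'E'
from h import *
t=arm.get_calibration("top");s=arm.get_calibration("side")
print("black cap",tri(t,(298,232),s,(288,250)))
print("red cap",tri(t,(360,203),s,(374,259)))
for n,p in dict(FL=(159,249),FR=(196,250),BR=(203,174),BL=(167,172)).items(): print(n,onz(t,*p,.016).round(3))
print("slot",onz(t,174,231,.066).round(3),"V",onz(t,181,180,.054).round(3))
print(arm.current_t())
a=cv2.imread("pics/top0.png")[155:265,140:220];b=cv2.imread("pics/side0.png")[140:250,135:245]
f=lambda x:cv2.resize(x,None,fx=400/x.shape[1],fy=400/x.shape[1],interpolation=cv2.INTER_CUBIC)
a,b=f(a),f(b);b=cv2.copyMakeBorder(b,0,a.shape[0]-b.shape[0],0,0,0)
cv2.imwrite("pics/c1.png",cv2.hconcat([a,b]))
E
```

```text
black cap (array([0.43672287, 0.04375622, 0.09071821]), np.float64(0.004497168325297363))
red cap (array([ 0.49922332, -0.08840103,  0.06984504]), np.float64(0.004919300962726845))
FL [0.408 0.342 0.016]
FR [0.405 0.263 0.016]
BR [0.573 0.251 0.016]
BL [0.578 0.331 0.016]
slot [0.441 0.301 0.066] V [0.551 0.292 0.054]
0.15
```

View pics/c1.png

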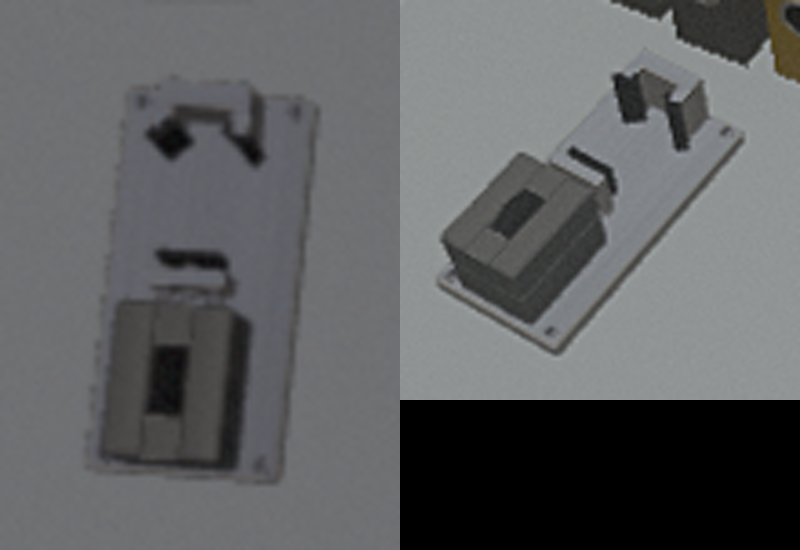

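Larger bottle: cap at (0.437, 0.044), height 0.091, which matches. Holder yaw is about -3.9°, nest about (0.531, 0.294), slot about (0.442, 0.300). I'll hover over the holder and then the bottle, taking a wrist view of each.

```bash
cat >> h.py <<'E'
yaw=np.radians(-3.9)
def setyaw(y):
    c,s=np.cos(y),np.sin(y); return np.array([[-c,-s,0],[s*-1,c,0],[0,0,-1.]])
R=setyaw(yaw)
E
python3 - <<'E'
from h import *
print(R,np.linalg.det(R))
def shot(n):
    c=arm.get_calibration("wrist");im=arm.snapshot("wrist")[:,:,::-1];cv2.imwrite(f"pics/{n}.png",im);np.save(n+".npy",c["cam_to_world"])
arm.move_to([.50,.296,.19],R); shot("w_hold"); print(arm.current_t(),arm.current_force())
arm.move_to([.437,.044,.17],R); shot("w_bot"); print(arm.current_t(),arm.current_force(),arm.current_ee_pos())
E
```

```text
[[-0.99768428  0.06801529  0.        ]
 [ 0.06801529  0.99768428  0.        ]
 [ 0.          0.         -1.        ]] 1.0
1.8833 [ 0.35047753  0.35095529 -0.42683162]
2.95 [0.3034922  0.54903712 0.00525071] [0.4378559  0.04492477 0.17017035]
```

View pics/w_hold.png

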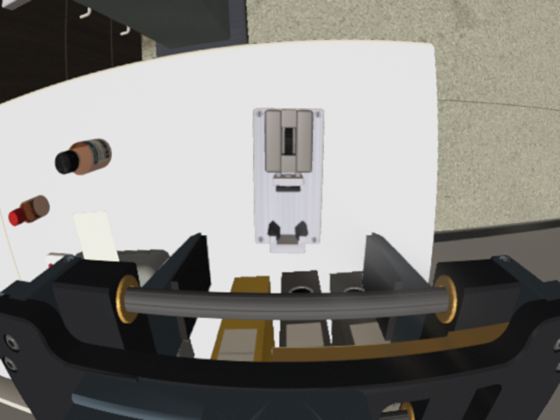

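View pics/w_bot.png

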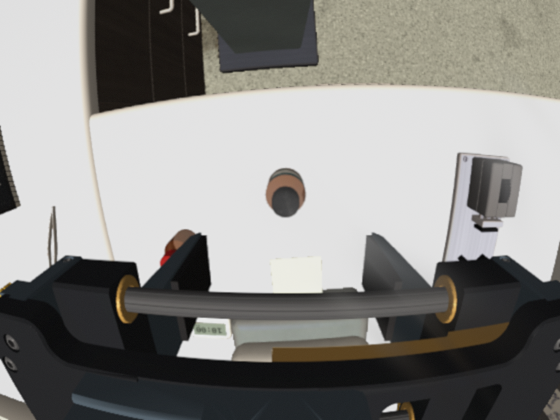

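In w_hold the plate spans (254,109) to (322,252), with the wheel at (289,140) and the V at (288,232). In w_bot the cap is at (286,203). Now I locate them with masks.

```bash
cat > m.py <<'E'
from h import *
c=arm.get_calibration("wrist")
c1=dict(c,cam_to_world=np.load("w_hold.npy"));c2=dict(c,cam_to_world=np.load("w_bot.npy"))
im=cv2.imread("pics/w_hold.png");roi=im[95:262,235:345]
print("bg",im[180,345],"plate",im[200,262],im[200,315])
g=cv2.GaussianBlur(roi,(3,3),0).max(2);
m=((g<(int(im[180,345].max())+int(im[200,262].max()))//2)*255).astype('u1')
n,l,st,ce=cv2.connectedComponentsWithStats(m);i=1+st[1:,4].argmax();print(st[i])
k=cv2.findContours((l==i).astype('u1'),0,1)[0][0]
# side edges of the plate: median left/right per row
P=[]
for v in range(20,140,4):
    r=np.where(l[v]==i)[0];P.append((r.min()+234.5,r.max()+235.5,v+95))
L=np.array([onz(c1,a,v,.0165,True) for a,b,v in P]);Rr=np.array([onz(c1,b,v,.0165,True) for a,b,v in P])
mid=(L+Rr)/2;f=np.polyfit(mid[:,0],mid[:,1],1);print("width",np.linalg.norm(L-Rr,axis=1).mean(),"yaw",np.degrees(np.arctan(f[0])),[np.degrees(np.arctan(np.polyfit(q[:,0],q[:,1],1)[0])) for q in (L,Rr)])
r=np.where(l[:,30]==i)[0]; top=onz(c1,265,95+r.min(),.0165,True); bot=onz(c1,265,95+r.max()+1,.0165,True)
r=np.where(l[:,76]==i)[0]; top2=onz(c1,311,95+r.min(),.0165,True); bot2=onz(c1,311,95+r.max()+1,.0165,True)
print("ends",top,bot,top2,bot2)
# wheel slot: dark in housing
d=(im[118:165,276:302].max(2)<60).astype('u1');n,l2,s2,ce=cv2.connectedComponentsWithStats(d);j=1+s2[1:,4].argmax();print("slot",s2[j],ce[j],onz(c1,*(ce[j]+[276,118]),.067,True))
im=cv2.imread("pics/w_bot.png");d=(im[150:230,255:315].max(2)<70).astype('u1');n,l2,s2,ce=cv2.connectedComponentsWithStats(d)
for j in range(1,n):
    if s2[j,4]>50:print("dark",s2[j],ce[j]+[255,150])
E
python3 m.py
python3 - <<'E'
import cv2
f=lambda n,y,x,h,w,k:cv2.resize(cv2.imread(f"pics/{n}.png")[y:y+h,x:x+w],None,fx=k,fy=k,interpolation=cv2.INTER_CUBIC)
a=f("w_hold",100,240,160,100,3.6);b=f("w_bot",155,245,80,80,5)
b=cv2.copyMakeBorder(b,0,a.shape[0]-b.shape[0],0,0,0);cv2.imwrite("pics/c2.png",cv2.hconcat([a,b]))
E
```

```text
bg [229 229 229] plate [209 200 201] [216 208 209]
[   17    12    73   147 10001]
width 0.08558229190895225 yaw -4.2906414925404945 [np.float64(-4.397180787339907), np.float64(-4.1837408269288385)]
ends [0.40534099 0.27900352 0.0165    ] [0.57486042 0.26501079 0.0165    ] [0.41009319 0.33226411 0.0165    ] [0.57889937 0.32360484 0.0165    ]
slot [  8  10  10  27 193] [12.04145078 23.39378238] [0.4439714  0.30288432 0.067     ]
dark [ 18  37  25  29 406] [283.42364532 198.42610837]
```

View pics/c2.png

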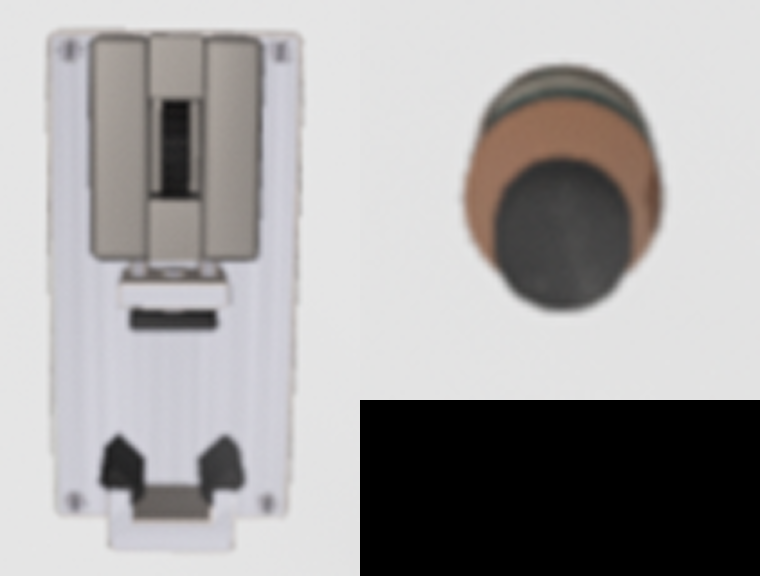

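```bash
sed -i 's/-3.9/-4.2/' h.py
python3 - <<'E'
from h import *
c=arm.get_calibration("wrist");c2=dict(c,cam_to_world=np.load("w_bot.npy"))
p=onz(c2,285.6,203.5,.091,True);e=[onz(c2,285.6+d,203.5,.091,True) for d in(-13.7,13.7)]
print(p,"cap dia",np.linalg.norm(e[0]-e[1]))
if np.linalg.norm(p[:2]-[.437,.044])<.008 and .023<np.linalg.norm(e[0]-e[1])<.03:
    arm.move_to([p[0],p[1],.12],R); 
    arm.move_l([p[0],p[1],.060],R,feed=.12)
    F0=np.mean([arm.current_force() for _ in range(5)],0)
    w=arm.grip(.02);print(arm.current_width(),arm.current_grasp_force(),F0)
    print(arm.current_ee_pos())
    arm.move_l([p[0],p[1],.20],R,feed=.15)
    print(arm.current_width(),arm.current_force()-F0,arm.current_t())
    arm.move_to([.530,.297,.20],R)
    cv2.imwrite("pics/w_held.png",arm.snapshot("wrist")[:,:,::-1]); cv2.imwrite("pics/s_held.png",arm.snapshot("side")[:,:,::-1])
    print(arm.current_ee_pos(),arm.current_t())
E
```

```text
[0.43577577 0.04475406 0.091     ] cap dia 0.025298309619701524
0.02012466479894064 0.0 [0.66152128 0.17045261 0.32147831]
[0.43578578 0.0447406  0.05998895]
0.020013753036830496 [-0.64168911 -0.35764031 -0.67739028] 6.15
[0.53003101 0.2954941  0.20018352] 7.3
```

Width 0.020 with zero grasp force, so it didn't hold. I need a look.

Run:
```python
import cv2
a=cv2.imread("pics/w_held.png");b=cv2.imread("pics/s_held.png")
cv2.imwrite("pics/c3.png",cv2.resize(cv2.hconcat([a,b]),(800,300),interpolation=cv2.INTER_AREA))
```

```text
(no output)
```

View pics/c3.png

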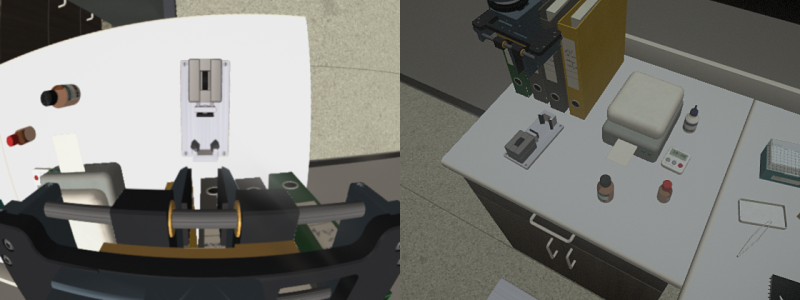

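The bottle still stands where it was and the fingers closed on nothing. I'll check where the TCP projects in the views.

Run:
```python
from h import *
c=arm.get_calibration("wrist");s=arm.get_calibration("side");P=arm.current_ee_pos();Rt=arm.current_tool_rot()
print(P,Rt.round(3).tolist(),arm.current_width(),arm.current_joint_positions())
print("side TCP",pix(s,P),"wrist TCP",pix(c,P,True),"wrist tips",[pix(c,P+Rt@[0,d,0],True) for d in(-.01,.01)])
c2=dict(c,cam_to_world=np.load("w_bot.npy"));print("at bot",[pix(c2,np.array([.4379,.0449,.170])+Rt@[0,d,0],True) for d in(-.0455,0,.0455)])
print("bottle cap proj at bot",pix(c2,[.4358,.0447,.091],True))
b=cv2.imread("pics/s_held.png");
f=cv2.resize(b[10:130,100:240],None,fx=3.5,fy=3.5,interpolation=cv2.INTER_CUBIC)
a=cv2.imread("pics/side0.png")[235:290,260:315];a2=b[235:290,260:315];d=lambda x:cv2.resize(x,(210,210),interpolation=cv2.INTER_CUBIC)
cv2.imwrite("pics/c4.png",cv2.hconcat([f,cv2.vconcat([d(a),d(a2)])]))
```

```text
[0.53003101 0.2954941  0.20018352] [[-0.997, 0.075, -0.0], [0.075, 0.997, -0.0], [0.0, -0.0, -1.0]] 0.020110253367011954 [ 2.35115760e+01  2.54746771e+01  7.77365199e+01 -1.28240245e-02
  7.67978791e+01 -6.21986906e+01]
side TCP [182.13261397 117.96012226] wrist TCP [285.72573766 236.75171722] wrist tips [array([271.29396859, 236.74643315]), array([300.15870022, 236.72335473])]
at bot [array([221.15077227, 236.02659902]), array([285.94733522, 236.72644355]), array([350.67519644, 236.74733547])]
bottle cap proj at bot [285.54336019 203.52912629]
```

View pics/c4.png

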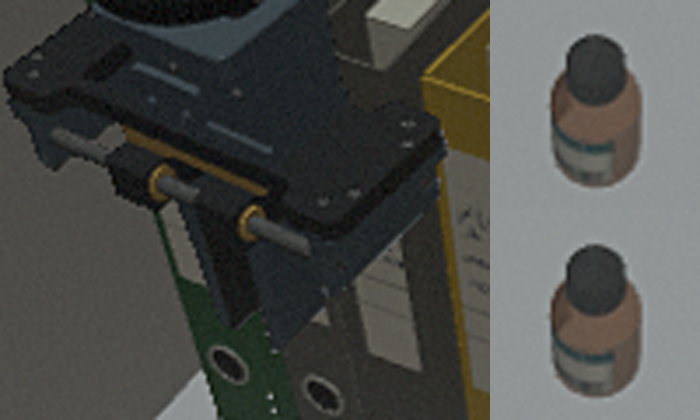

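The fingertips appear clearly higher than the nominal TCP in both views, so the tool seems to be short along its axis. Grasping by feel and placing by relative moves cancels this. First I quantify it with a quick triangulation, then regrasp lower.

Run:
```python
from h import *
c=arm.get_calibration("wrist");s=arm.get_calibration("side");P=arm.current_ee_pos();Rt=arm.current_tool_rot()
for w in((316,235),(305,238),(259,238)):
    for q in((167,103),(180,108)):
        def T(c1,p1,c2,p2):
            o1,d1=ray(c1,*p1);o2,d2=ray(c2,*p2,True);k=np.linalg.lstsq(np.c_[d1,-d2],o2-o1,rcond=None)[0];a,b=o1+k[0]*d1,o2+k[1]*d2;return ((a+b)/2-P).round(4),np.linalg.norm(a-b).round(4)
        print(w,q,T(s,q,c,w))
p=np.array([.4358,.0447])
arm.grip(.091);arm.move_to([*p,.10],R)
F0=np.mean([arm.current_force() for _ in range(8)],0)
ok=True
for z in(.07,.055,.045,.035,.027,.020):
    arm.move_l([*p,z],R,feed=.1);f=arm.current_force()-F0
    if np.linalg.norm(f)>3: ok=False;print("contact",z,f);break
if ok:
    arm.grip(.02);print(arm.current_width(),arm.current_grasp_force(),arm.current_force()-F0)
print(arm.current_ee_pos(),arm.current_t())
```

```text
(316, 235) (167, 103) (array([-0.0106,  0.0177,  0.034 ]), np.float64(0.0047))
(316, 235) (180, 108) (array([0.0073, 0.0171, 0.0026]), np.float64(0.0168))
(305, 238) (167, 103) (array([-0.0138,  0.0118,  0.0408]), np.float64(0.0008))
(305, 238) (180, 108) (array([0.0037, 0.0104, 0.0103]), np.float64(0.0121))
(259, 238) (167, 103) (array([-0.0294, -0.0094,  0.0666]), np.float64(0.0067))
(259, 238) (180, 108) (array([-0.015 , -0.0143,  0.0412]), np.float64(0.0027))
0.02537591698670804 29.984053373336792 [-0.9983727  -0.05821359 -0.78408966]
[0.43575037 0.04469354 0.01997065] 12.3167
```

The bottle is held (25.4 mm, 30 N), and the tips sit about 41 mm behind the nominal TCP. Now I carry it over and lower it by feel.

Run:
```python
from h import *
p=np.array([.4358,.0447]);z0=.01997
ax=np.array([np.cos(yaw),np.sin(yaw)]);q=np.array([.5322,.2969])-.003*ax
def F(n=6):
    v=[]
    for _ in range(n): v.append(arm.current_force());arm.sleep(.01)
    return np.mean(v,0)
arm.move_l([*p,z0+.10],R,feed=.2)
arm.move_to([*q,z0+.10],R); print(arm.current_width())
arm.move_l([*q,z0+.030],R,feed=.1);arm.sleep(.15)
F0=F(10);print("F0",F0,arm.current_ee_pos())
z=z0+.021
while z>z0+.0125:
    arm.move_l([*q,z],R,feed=.03);f=F()-F0
    print(round((z-z0)*1e3,2),f.round(2))
    if abs(f[2])>1.8 or np.hypot(*f[:2])>5: break
    z-=.0007
cv2.imwrite("pics/w_set.png",arm.snapshot("wrist")[:,:,::-1]);np.save("w_set.npy",arm.get_calibration("wrist")["cam_to_world"])
cv2.imwrite("pics/s_set.png",arm.snapshot("side")[:,:,::-1]);cv2.imwrite("pics/t_set.png",arm.snapshot("top")[:,:,::-1])
print(arm.current_ee_pos(),arm.current_t(),arm.current_width())
```

```text
0.02559121743640585
F0 [ 0.24490464  0.00995097 -0.6233544 ] [0.5294868  0.29727791 0.05049577]
21.0 [ 0.28 -0.04  0.26]
20.3 [-0.45  0.29 -0.1 ]
19.6 [-0.04 -0.19  0.31]
18.9 [-0.05  0.11  0.01]
18.2 [-0.42  0.15  0.04]
17.5 [-0.34  0.01  0.03]
16.8 [-0.54 -0.08 -0.22]
16.1 [-0.16  0.02 -0.35]
15.4 [-0.25 -0.2   2.19]
[0.5292704  0.29716342 0.03542814] 18.15 0.025358423770883574
```

Contact at about 15.6 mm, inside the expected 15.2 to 17.5. One look before releasing.

Run:
```python
import cv2
f=lambda n,y,x,h,w:cv2.resize(cv2.imread(f"pics/{n}.png")[y:y+h,x:x+w],(400,400),interpolation=cv2.INTER_CUBIC)
cv2.imwrite("pics/c5.png",cv2.hconcat([f("w_set",110,200,170,170),f("s_set",110,120,130,130)]))
```

```text
(no output)
```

View pics/c5.png

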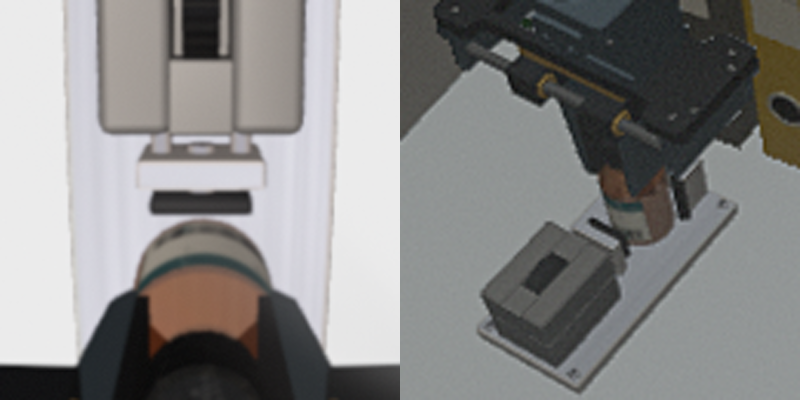

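Left view: bottle (203,300) stands on the plate, centred with the pad (201,203), short of the V. The right view agrees. I'll release, then put one fingertip on the wheel.

```bash
cat >> h.py <<'E'
ax=np.array([np.cos(yaw),np.sin(yaw)]);ay=np.array([-ax[1],ax[0]])
W=np.array([.4437,.3033])+ay*.0318     # TCP when the -y finger is on the crest (opening 50 mm)
def F(n=6):
    v=[]
    for _ in range(n): v.append(arm.current_force());arm.sleep(.01)
    return np.mean(v,0)
def press(s,zstart,F0,tgt=6.):
    """lower at rim offset s until touch, then to tgt newtons; returns z"""
    z=zstart
    while z>zstart-.012:
        arm.move_l([*(W+ax*s),z],R,feed=.04);f=(F(4)-F0)[2]
        if f>1.2: break
        z-=.0006
    else: return None
    print("touch z %.2f F %.2f"%(z*1e3,f))
    z-=np.clip((tgt-f)/8e3,-.0006,.0006);arm.move_l([*(W+ax*s),z],R,feed=.03)
    return z
def stroke(s,z,F0,end,stop,step=.002,tgt=6.,n=8):
    """roll towards the bottle; stop(list) decides; returns log"""
    log=[]
    while s<end-1e-6:
        s+=step;arm.move_l([*(W+ax*s),z],R,feed=.03);f=F(n)-F0
        log.append((s*1e3,-f[:2]@ax,f[:2]@ay,f[2],z*1e3));print("s %.1f Ft %.2f lat %.2f Fz %.2f z %.2f"%log[-1])
        if f[2]>9 or f[2]<.5 or stop(log): break
        z-=np.clip((tgt-f[2])/8e3*.6,-.0003,.0003)
    return s,z,log
E
python3 - <<'E'
from h import *
arm.grip(.05);P=arm.current_ee_pos()
arm.move_l([P[0],P[1],.10],R,feed=.15);print(arm.current_t(),arm.current_width())
arm.move_to([*(W-ax*.010),.06],R)
arm.move_l([*(W-ax*.010),.036],R,feed=.1);arm.sleep(.1)
F0=F(15);np.save("F0.npy",F0);print("F0",F0,arm.current_width())
z=press(-.010,.034,F0)
if z:
    s,z,log=stroke(-.010,z,F0,.010,lambda l:l[-1][1]>4.3)
    arm.move_l([*(W+ax*s),z+.006],R,feed=.1)
    cv2.imwrite("pics/t1.png",arm.snapshot("top")[:,:,::-1]);cv2.imwrite("pics/s1.png",arm.snapshot("side")[:,:,::-1])
print(z,arm.current_t())
E
```

```text
19.3 0.05029999199553554
F0 [-0.0381987   0.2054197   0.20061675] 0.0501612612498295
touch z 29.20 F 3.71
s -8.0 Ft 1.00 lat -0.16 Fz 5.16 z 28.91
s -6.0 Ft 0.97 lat -0.28 Fz 5.58 z 28.85
s -4.0 Ft 0.25 lat -0.25 Fz 5.79 z 28.82
s -2.0 Ft 1.06 lat -0.21 Fz 5.97 z 28.80
s 0.0 Ft 0.94 lat -0.04 Fz 6.00 z 28.80
s 2.0 Ft 1.04 lat -0.31 Fz 5.68 z 28.80
s 4.0 Ft 0.63 lat -0.40 Fz 6.47 z 28.78
s 6.0 Ft 1.23 lat -0.52 Fz 5.79 z 28.81
s 8.0 Ft 1.29 lat -0.49 Fz 6.00 z 28.80
s 10.0 Ft 0.95 lat -0.14 Fz 6.17 z 28.80
0.028809925095185734 26.7417
```

Fz regulates well, but Ft at rest reads only about 1 N. I'll check whether the jaw actually advanced, using the same hover view as before and comparing column profiles.

Run:
```python
from h import *
P=arm.current_ee_pos()
arm.move_l([P[0],P[1],.075],R,feed=.2)
arm.move_to([.50,.296,.19],setyaw(np.radians(-3.9)))
im=arm.snapshot("wrist")[:,:,::-1];cv2.imwrite("pics/w1.png",im);print(arm.current_ee_pos(),arm.current_t())
a=cv2.imread("pics/w_hold.png")
for n,i in(("a",a),("b",im)): print(n,i[160:225,283:293].mean((1,2)).astype(int).tolist())
```

```text
[0.49918257 0.29567905 0.18872952] 27.725
a [153, 152, 152, 151, 151, 150, 150, 149, 149, 148, 148, 150, 166, 176, 138, 120, 118, 109, 147, 198, 209, 208, 208, 209, 206, 177, 103, 52, 52, 58, 67, 117, 175, 202, 206, 205, 205, 205, 205, 205, 205, 205, 205, 205, 206, 206, 206, 206, 206, 206, 206, 206, 206, 206, 206, 206, 206, 206, 207, 206, 206, 207, 207, 207, 207]
b [159, 158, 158, 158, 157, 156, 156, 155, 155, 155, 154, 154, 169, 203, 211, 210, 210, 204, 174, 128, 127, 119, 114, 158, 204, 215, 215, 215, 214, 199, 151, 80, 52, 59, 62, 66, 92, 121, 131, 126, 108, 88, 87, 98, 109, 115, 117, 116, 117, 117, 117, 117, 117, 117, 117, 108, 88, 64, 55, 53, 52, 53, 55, 57, 59]
```

The jaw advanced about 5 px, which is about 5.5 mm for 20 mm of rim, so there was no slip. I'll estimate the remaining travel, then do stroke 2 while watching Ft, first sample as well as mean.

```bash
cat >> h.py <<'E'
def F(n=6):
    global FIRST
    v=[]
    for _ in range(n): v.append(arm.current_force());arm.sleep(.01)
    FIRST=v[0]; return np.mean(v,0)
E
python3 - <<'E'
import h
from h import *
c=arm.get_calibration("wrist");c1=dict(c,cam_to_world=np.load("w_hold.npy"))
O=np.array([.5023,.2992])
for r in(190.5,191.,191.5): 
    for z in(.046,.048): print(r,z,1e3*((onz(c1,288,r,z,True)[:2]-O)@ax))
print("per px mm",1e3*np.linalg.norm(onz(c1,288,191.2,.048,True)-onz(c1,288,186.5,.048,True)))
arm.move_to([*(W-ax*.010),.06],R)
arm.move_l([*(W-ax*.010),.036],R,feed=.1);arm.sleep(.1)
F0=F(12);print("F0",F0)
z=press(-.010,.0302,F0)
firsts=[]
def stop(l):
    firsts.append(-(h.FIRST-F0)[:2]@ax); return l[-1][1]>3.2
s,z,log=stroke(-.010,z,F0,.010,stop,n=5)
print(np.round(firsts,2))
arm.move_l([*(W+ax*s),z+.006],R,feed=.1);print(arm.current_t())
E
```

```text
190.5 0.046 -1.9776427574025244
190.5 0.048 -2.441330320643104
191.0 0.046 -1.4036751390929505
191.0 0.048 -1.8706042913414163
191.5 0.046 -0.8292952504068228
191.5 0.048 -1.2994683200368584
per px mm 5.3506725522130605
F0 [ 0.14578215 -0.04993053  0.02332369]
touch z 29.60 F 1.41
s -8.0 Ft 1.38 lat -0.38 Fz 5.33 z 29.03
s -6.0 Ft 1.35 lat -0.42 Fz 5.51 z 28.98
s -4.0 Ft 1.20 lat -0.45 Fz 5.26 z 28.94
s -2.0 Ft 1.32 lat -0.29 Fz 5.45 z 28.88
s 0.0 Ft 1.12 lat -0.12 Fz 5.74 z 28.84
s 2.0 Ft 1.04 lat -0.75 Fz 6.38 z 28.82
s 4.0 Ft 1.23 lat -0.60 Fz 6.08 z 28.85
s 6.0 Ft 1.37 lat -0.52 Fz 5.96 z 28.86
s 8.0 Ft 1.50 lat -0.48 Fz 6.01 z 28.86
s 10.0 Ft 2.01 lat -0.20 Fz 6.41 z 28.86
[1.59 1.08 0.96 1.5  0.81 1.44 1.65 1.55 0.96 1.48]
32.9917
```

The initial gap was about 10.7 mm and the jaw has moved about 11 mm. Ft is starting to rise, so the pad is about at contact. Now a fine stroke with 1 mm steps.

Run:
```python
import h
from h import *
arm.move_l([*(W-ax*.004),.036],R,feed=.1);arm.sleep(.1)
F0=F(15);print("F0",F0)
z=press(-.004,.0302,F0)
s,z,log=stroke(-.004,z,F0,.001,lambda l:l[-1][1]>2.9,step=.001,n=8)
np.save("sz.npy",[s,z]);np.save("F0.npy",F0);print(arm.current_t())
```

```text
F0 [-0.0093193  -0.12764599  0.14827733]
touch z 29.60 F 2.05
s -3.0 Ft 2.81 lat 0.38 Fz 5.11 z 29.11
s -2.0 Ft 2.98 lat 0.46 Fz 5.42 z 29.04
35.0
```

Ft jumped to about 3.0. Before deciding whether to go further, I compare pad protrusion and jaw travel from the same hover.

Run:
```python
from h import *
P=arm.current_ee_pos()
arm.move_l([P[0],P[1],.075],R,feed=.2)
arm.move_to([.4992,.2957,.189],setyaw(np.radians(-3.9)));arm.sleep(.2)
c=arm.get_calibration("wrist");ims=[arm.snapshot("wrist")[:,:,::-1].astype(float) for _ in range(3)];im=np.mean(ims,0);cv2.imwrite("pics/w2.png",im.astype('u1'));np.save("w2.npy",c["cam_to_world"])
print(arm.current_ee_pos(),arm.current_t())
print(im[175:215,283:293].mean((1,2)).astype(int).tolist())
def cross(p,lv,lo,hi,sgn):
    for i in range(lo,hi):
        if (p[i]-lv)*sgn>=0>(p[i+1]-lv)*sgn: return i+(p[i]-lv)/(p[i]-p[i+1])
for n in("w_hold","w1","w2"):
    p=cv2.imread(f"pics/{n}.png")[:,283:293].mean((1,2))
    b=[cross(p,160,i,i+1,1) for i in range(178,204)];a=[cross(p,160,i,i+1,-1) for i in range(170,204)]
    print(n,"falling",[round(x,2) for x in b if x],"rising",[round(x,2) for x in a if x])
f=lambda n,y,x,h,w:cv2.resize(cv2.imread(f"pics/{n}.png")[y:y+h,x:x+w],(400,480),interpolation=cv2.INTER_CUBIC)
cv2.imwrite("pics/c6.png",cv2.hconcat([f("w1",160,258,72,60),f("w2",160,258,72,60)]))
```

```text
[0.4986667  0.29579946 0.18827425] 36.325
[202, 210, 209, 209, 209, 209, 209, 209, 201, 173, 138, 135, 134, 120, 117, 160, 203, 213, 214, 214, 212, 190, 132, 73, 62, 66, 74, 100, 119, 108, 88, 86, 97, 108, 115, 117, 117, 116, 116, 116]
w_hold falling [np.float64(185.23)] rising [np.float64(171.58), np.float64(178.24), np.float64(191.73)]
w1 falling [np.float64(178.31), np.float64(189.82)] rising [np.float64(171.34), np.float64(183.04)]
w2 falling [np.float64(184.37), np.float64(196.52)] rising [np.float64(173.51), np.float64(190.0)]
```

View pics/c6.png

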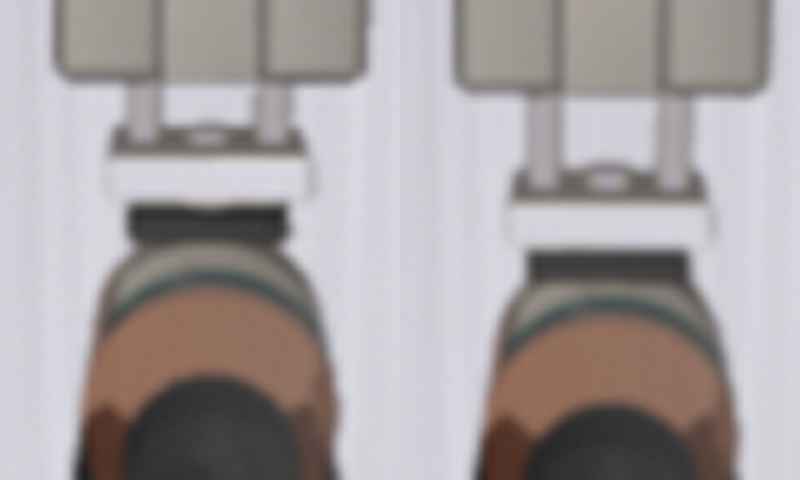

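In w2 the pad is on the bottle, and its band has shrunk from about 5.7 px to 4.8 px, so roughly 1 mm is pressed in. The bottle has been pushed about 2 mm home. Ft (rest baseline 1.2, now 3.0) suggests slightly more. I'll add one short fine stroke of at most 2 mm of rim.

Run:
```python
from h import *
arm.move_to([*(W-ax*.001),.06],R)
arm.move_l([*(W-ax*.001),.036],R,feed=.1);arm.sleep(.15)
F0=F(20);print("F0",F0)
z=press(-.001,.0302,F0)
s,z,log=stroke(-.001,z,F0,.001,lambda l:l[-1][1]>3.45,step=.0005,n=12)
P=arm.current_ee_pos();arm.move_l([P[0],P[1],.075],R,feed=.2)
arm.move_to([.4992,.2957,.189],setyaw(np.radians(-3.9)));arm.sleep(.2)
im=np.mean([arm.snapshot("wrist")[:,:,::-1].astype(float) for _ in range(3)],0);cv2.imwrite("pics/w3.png",im.astype('u1'))
print(arm.current_ee_pos(),arm.current_t())
for n in("w1","w2","w3"): print(n,cv2.imread(f"pics/{n}.png")[168:206,283:293].mean((1,2)).round(0).astype(int).tolist())
```

```text
F0 [ 0.03247919 -0.07396146  0.18045013]
touch z 29.60 F 1.64
s -0.5 Ft 2.85 lat 0.54 Fz 4.90 z 29.05
s 0.0 Ft 3.34 lat 0.72 Fz 5.63 z 28.97
s 0.5 Ft 3.50 lat 0.76 Fz 5.58 z 28.94
[0.49868291 0.2958006  0.1882975 ] 40.9
w1 [156, 155, 155, 155, 170, 203, 211, 211, 210, 204, 174, 128, 127, 120, 115, 158, 205, 216, 216, 215, 214, 200, 151, 80, 53, 59, 63, 66, 92, 122, 131, 127, 108, 88, 87, 99, 109, 116]
w2 [155, 155, 154, 154, 153, 152, 168, 202, 210, 210, 210, 210, 210, 210, 209, 201, 173, 138, 135, 134, 120, 118, 160, 203, 214, 214, 214, 212, 190, 132, 73, 62, 66, 74, 100, 119, 108, 88]
w3 [156, 155, 155, 154, 153, 151, 168, 202, 210, 209, 210, 209, 210, 210, 209, 202, 175, 142, 137, 136, 124, 117, 156, 200, 213, 214, 214, 213, 202, 157, 85, 62, 66, 74, 101, 120, 108, 88]
```

The bottle edge is unchanged (seated). The jaw moved a further 0.4 mm into the pad, so compression is about 1.3 to 1.6 mm of 3. The robot is clear, so I'm handing in.

```bash
python3 -c "
from rig import arm
print(arm.sign_off())"
```

```text
the job is handed in; nothing more can be done
None
```

I handed the job in at about 41 s: the larger bottle stands released in the holder against the V-block, and the pad is about half-way in (estimated 1.3–1.6 mm of 3 mm from the images). The force readings are looser, putting the pad load anywhere from about 5 to 8 N. The first grasp closed on nothing because the fingertips sit about 41 mm higher than stated; the second held. Readings on the holder stayed below about 6.5 N, and the small bottle and timer were not approached.

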